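# Pack a plaster mould tight in its casting frame

### The arm

A 6-joint arm with a two-finger parallel gripper is mounted at the origin on the work surface. World frame = base frame: x ahead of the robot, y to its left, z up, the work surface at z = 0. Lengths are in m, angles in rad, forces in N, time in s.
With the tool pointing down it reaches from about 0.375 to 0.9 m from the base axis. Payload 3.1 kg.
Tool frame: the origin (TCP) lies between the finger pads; the fingertips stand 11 mm ahead of it and the grasp point (between the pads) lies 8 mm behind it; z points along the fingers, y is the line along which they close (so a half turn about z gives the same grasp; the last joint's range is limited). The gripper opens to 87 mm and grips with 3 to 60 N. Pads are 19 mm wide; open, the fingers measure 117 mm over their backs; the gripper's body (75 mm by 190 mm) begins 51 mm behind the grasp point.
Start: joints at [-1.387, 0.527, 1.433, -0, 1.181, -0.178], TCP at [0.222, -0.584, 0.234] pointing down, gripper open.
Joint ranges: [-3.08, 3.08], [-0.75, 2.2], [0.22, 2.44], [-1.43, 4.57], [0, 2.65], [-2.85, 2.85]. Speed limits (rad/s): [2.79, 2.79, 3.14, 3.14, 3.14, 3.14].

### API

Orientations are given as a unit quaternion [x, y, z, w].
In Python, from rig import robot gives the robot as it stands.
- The arm moves only by the tool move_arm, never from a script. Its argument "moves" is text: rows parted by semicolons, each of 7 numbers parted by spaces: the shift along the tool's x, y, z in units of 100 mm (1.0 is 100 mm), then the turn, a rotation vector about the tool's x, y, z in units of 90 degrees (1.0 is 90 degrees), then the opening, from 0 (shut) to 1 (fully open). A call has 1 to 12 rows; each row is the pose to reach, as a shift and turn from the pose commanded when the call began, along the tool's axes at that moment; what a row does not reach only later rows make up. A row lasts 1/10 s, in which the tool goes at most 50 mm and 8.59 degrees, less where a joint would pass 70% of its speed; a pose out of reach is approached as far as the arm can. A call with a number of a shift or a turn outside -1 to 1 is refused whole. A call with a gripper value outside its range is refused whole. The fingers move at their own pace and stop on an object; "squeeze" is the grip in N (left out, the last holds). Time passes only in rows, so rows that repeat a pose let the fingers close. It gives the time, the measured TCP pose, the force, the opening and the grip force at its end, in the units of the state.
- robot.get_obs(): the state, without advancing time (a new reading comes with each control period).
- robot.camera(name): name is "scene" or "top" or "wrist"; returns a dict with "image" (400x640x3 uint8, red, green, blue), "intrinsics" (3x3 intrinsics, pixels), "extrinsics" (4x4, takes a point from world to camera coordinates). Camera axes: x right, y up, looking along -z (the intrinsics and any distortion apply to the point x, -y, -z); pixel columns grow to the right and rows downward; lengths in m; the calibration is good to about 2 mm. A picture is of the moment at which its call begins. There is no depth.
- robot.hand_in(): hands the job in; it is judged then, once.
The state is a dict: "time": time; "q": joint angles; "joint_velocities": joint speeds; "joint_torque": joint torques, N m; "position": TCP position; "tool_rot": TCP orientation; "ft_force": force on the tool from outside, world axes, zero at the start; "moment": the same for the moment, N m; "grip_width": finger opening in m; "grip_force": force on a finger pad.
Only numpy, scipy, OpenCV 4.12 (cv2) and the standard library are available. Lean on these libraries where they do the work, as an engineer would, in place of code of your own. Each camera call takes 0.05 s, during which the arm holds its last target. There are 200 camera calls.

### The job

Lift the batten off the casting frame, lay it on the bench clear of the frame, and pack the gap between the mould and the frame's packing board with the wooden packer that fills it: the thickest one that goes in, which you will have to find by trying. Leave that packer standing in the gap, right down on the bench, square to the board and about midway along it; the other packers must end standing upright on the bench clear of the frame, with the moulds and everything else left where they are.

Things in the scene. Friction and masses are not known exactly. Their poses are not given: they have to be found in the camera images.
- frame: Casting frame fixed to the bench: two upright plywood end boards (22 mm thick, 150 wide, 75 high) facing each other 112 mm apart, tied by two rods. No floor: things inside stand on the bench. Origin on the bench midway between the boards. x runs level from the heel board (inner face at x = -56 mm) to the packing board (inner face at x = +56 mm); y along the boards, z up.
- tie_rod (a point): Middle of one of the two 8 mm threaded tie rods: they run along the frame's x, 42 mm above the bench, 63 mm either side of the frame's middle line. Wing nuts and rod ends stand 22 mm out beyond the boards; a cleat 16 mm square runs along each board's outer foot.
- packing_face (a point): Middle of the top edge of the packing board's inner face, 75 mm above the bench. The remaining gap lies on the -x side of it, between this face and the mould; it is some 20 to 32 mm wide, how wide is not known. Axes as frame.
- batten: Wooden rolling batten 210 x 20 x 18 mm, at the start lying flat across the top of the frame and the mould, over the gap. Origin at the middle of its underside, x along its length, z up.
- packer_20: Softwood packer (spacer block) standing on end: 20 mm thick (x), 60 mm wide (y), 120 mm high (z), foot edges rounded 3 mm. Origin at the centre of its foot. The right packer has about 1.5 mm to spare in the gap; the next thicker one does not go in, the next thinner one goes in but rattles with about 5.5 mm to spare.
- packer_24: Softwood packer (spacer block) standing on end: 24 mm thick (x), 60 mm wide (y), 120 mm high (z), foot edges rounded 3 mm. Origin at the centre of its foot. The right packer has about 1.5 mm to spare in the gap; the next thicker one does not go in, the next thinner one goes in but rattles with about 5.5 mm to spare.
- packer_28: Softwood packer (spacer block) standing on end: 28 mm thick (x), 60 mm wide (y), 120 mm high (z), foot edges rounded 3 mm. Origin at the centre of its foot. The right packer has about 1.5 mm to spare in the gap; the next thicker one does not go in, the next thinner one goes in but rattles with about 5.5 mm to spare.
- packer_32: Softwood packer (spacer block) standing on end: 32 mm thick (x), 60 mm wide (y), 120 mm high (z), foot edges rounded 3 mm. Origin at the centre of its foot. The right packer has about 1.5 mm to spare in the gap; the next thicker one does not go in, the next thinner one goes in but rattles with about 5.5 mm to spare.
- mould_a: One of three two-part plaster moulds, alike but for thickness (80 to 92 mm, unmarked): 106 mm wide, 75 high, 1 kg, loose. One, not always the same, stands in the frame, back hard against the heel board; the others stand beyond the frame. Origin at the foot of its back face, midway along; x points from the back through the thickness, z up. Not to be moved.
- mould_b: One of three two-part plaster moulds, alike but for thickness (80 to 92 mm, unmarked): 106 mm wide, 75 high, 1 kg, loose. One, not always the same, stands in the frame, back hard against the heel board; the others stand beyond the frame. Origin at the foot of its back face, midway along; x points from the back through the thickness, z up. Not to be moved.
- mould_c: One of three two-part plaster moulds, alike but for thickness (80 to 92 mm, unmarked): 106 mm wide, 75 high, 1 kg, loose. One, not always the same, stands in the frame, back hard against the heel board; the others stand beyond the frame. Origin at the foot of its back face, midway along; x points from the back through the thickness, z up. Not to be moved.
- tool_pot: Bystander. White pot of wooden modelling tools, 66 mm across, pot 80 mm and tools 140 mm high; origin under its centre.
- soap_jar: Bystander. Amber glass jar with a steel lid, 60 mm across, 70 mm high; origin under its centre.
- slip_jug: Bystander. White jug, 90 mm across plus a handle on its +y side, 110 mm high; origin under its centre.
- mallet: Bystander. Rubber mallet lying flat: handle from 130 mm behind to 60 mm ahead of the origin along x, head (85 mm along y, 52 mm thick) round x = +96 mm, 52 mm high.
- scraper: Bystander. Steel scraper with a wooden back, 100 x 64 mm, 14 mm high, lying flat; origin under its middle.
- g_clamp: Bystander. Small grey G-clamp lying flat, about 55 x 120 mm, 15 mm high; origin under the middle of its back.
Things that resemble listed ones, but are neither listed nor needed, are in the scene too. Several things have the shape of the batten; the one meant has the colours described above. What is shaped like the packer_24 but purple is not meant.

How it is judged:
By the outcome, as a careful person would: the job done as asked, in the order asked, and still so for the second after the job is handed in, with the robot touching nothing.
It also fails if it takes over 72 s, if anything falls off the work surface, if the arm or the gripper's body presses on something with over 40 N, if the wrist force passes 120 N, or if a joint passes its speed limit or range.

## Working session

There is one attempt and no reset: what is moved stays moved. The work goes in short steps, Python scripts to look and compute and a tool call to move; the robot and the scene stay as the last step left them, time stands still between calls to the robot, and variables do not carry over. Pictures are saved under pics/ and viewed, at most 10 in all, crops included, and the job is handed in when it is done.

Besides the shell and the picture viewer there is one more tool, called as name(argument=value, ...), one argument or row to a line, values as JSON. move_arm: Moves the arm, as the interface text tells. Shifts and turns lie within -1 to 1; 1 stands for 100 mm of shift or 90 degrees of turn. Its arguments: {"type":"object","properties":{"moves":{"type":"string"},"squeeze":{"type":"number"}},"required":["moves"]}

```bash
mkdir -p pics; ls; cat > h.py <<'E'
import numpy as np, cv2
from rig import robot
def cam(n, save=None):
    c=robot.camera(n)
    if save: cv2.imwrite('pics/'+save+'.png', c['image'][...,::-1])
    return c
def ray(c,u,v):
    K=np.array(c['intrinsics']);E=np.array(c['extrinsics'])
    d=np.linalg.inv(K)@[u,v,1.]; d=np.array([d[0],-d[1],-d[2]])
    R=E[:3,:3]; o=-R.T@E[:3,3]; return o,R.T@d
def pt(c,u,v,z):
    o,d=ray(c,u,v); return o+d*(z-o[2])/d[2]
def pix(c,p):
    K=np.array(c['intrinsics']);E=np.array(c['extrinsics'])
    q=E[:3,:3]@np.array(p)+E[:3,3]; q=K@np.array([q[0],-q[1],-q[2]]); return q[:2]/q[2]
E
python3 - <<'E'
from h import *
import pickle
a=cam('scene','s0');b=cam('top','t0')
pickle.dump((a,b),open('c0.pkl','wb'))
for c in (a,b): print(np.round(c['intrinsics'],1).tolist(), np.round(ray(c,320,200),3).tolist(), list(c))
print({k:np.round(v,3).tolist() for k,v in robot.get_obs().items()})
E
```

```text
pics
[[392.0, 0.0, 324.0], [0.0, 392.0, 190.4], [0.0, 0.0, 1.0]] [[1.205, 0.228, 1.208], [-0.497, -0.173, -0.851]] ['image', 'intrinsics', 'extrinsics']
[[460.7, 0.0, 323.3], [0.0, 460.7, 200.9], [0.0, 0.0, 1.0]] [[0.243, 0.003, 1.691], [0.161, 0.026, -0.987]] ['image', 'intrinsics', 'extrinsics']
{'time': 0.1, 'q': [-1.386, 0.528, 1.434, -0.0, 1.181, -0.179], 'joint_velocities': [-0.002, -0.002, -0.0, 0.0, 0.001, -0.0], 'joint_torque': [-0.001, -44.099, -17.715, 0.063, 0.053, -0.0], 'position': [0.222, -0.584, 0.233], 'tool_rot': [0.984, 0.18, -0.0, -0.001], 'ft_force': [0.311, -1.361, -0.549], 'moment': [-0.022, 0.013, -0.021], 'grip_force': 0.0, 'grip_width': 0.087}
```

View pics/s0.png

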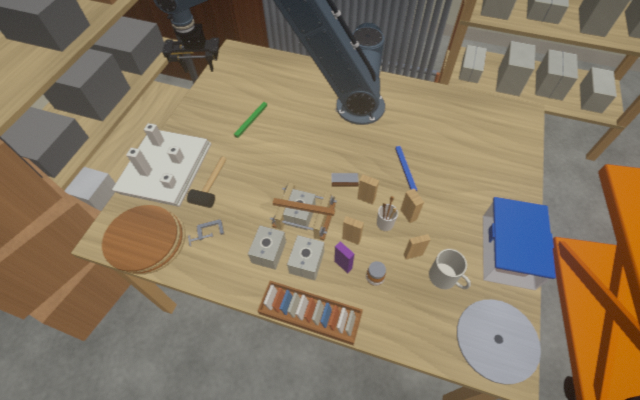

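View pics/t0.png

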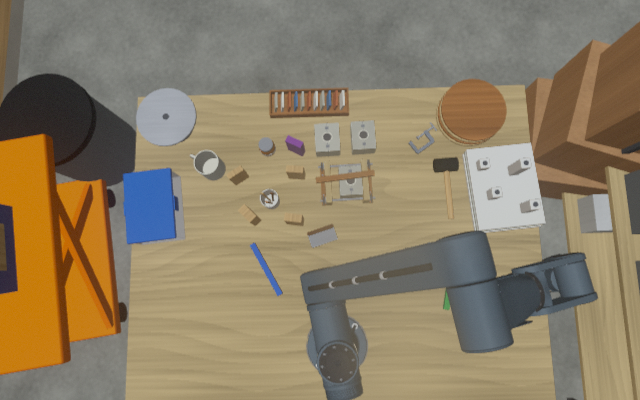

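The scene view shows the brown batten at (304,206) over the frame, with a blue lookalike at (405,168) and a green one at (251,119). The wooden packers are at (368,190), (411,206), (353,229) and (417,246), and the purple decoy is at (344,256). In the top view the packers are at (295,172), (238,177), (249,214) and (294,218). I choose the brown batten and the four wood-coloured packers, and I'll check that choice in a close crop.

```bash
python3 - <<'E'
from h import *
import pickle
a,b=pickle.load(open('c0.pkl','rb'))
s=cv2.resize(a['image'][160:290,255:455,::-1],None,fx=4,fy=4,interpolation=cv2.INTER_CUBIC)
t=cv2.resize(b['image'][125:250,220:385,::-1],None,fx=4.8,fy=4.8,interpolation=cv2.INTER_CUBIC)
cv2.imwrite('pics/s0c.png',s);cv2.imwrite('pics/t0c.png',t)
E
```

```text
(no output)
```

View pics/t0c.png

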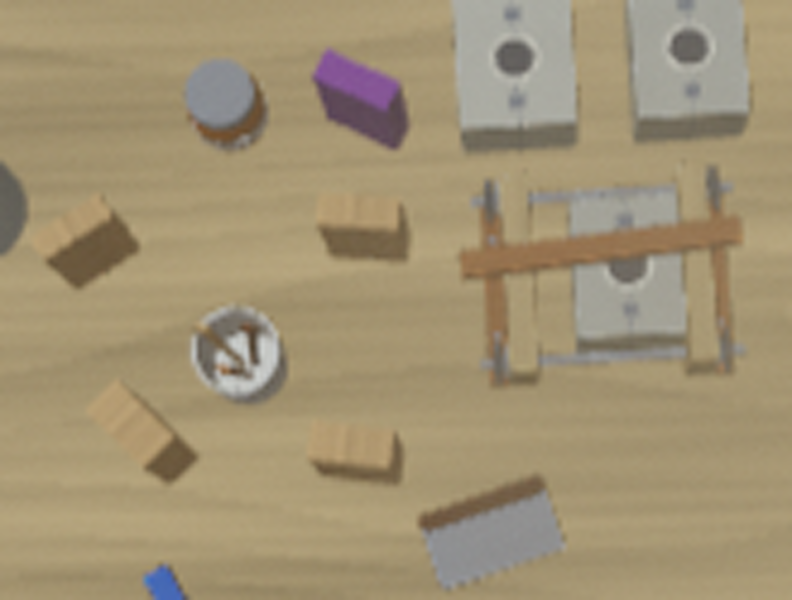

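View pics/s0c.png

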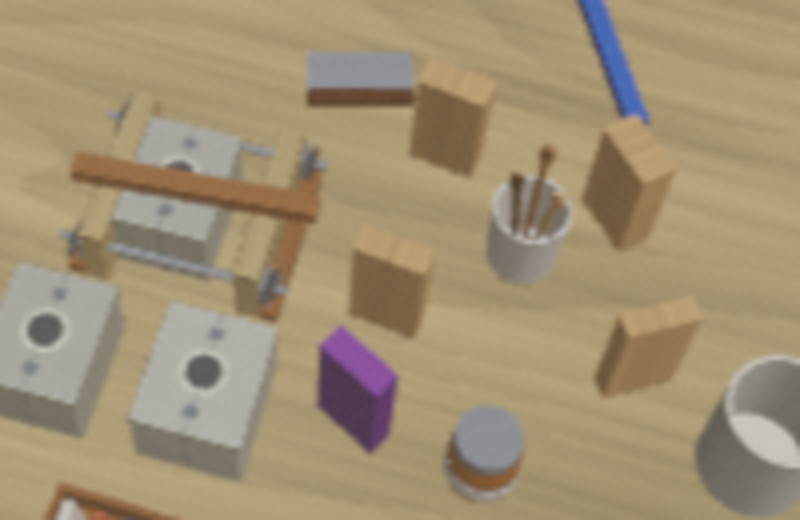

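The crops confirm the choice: the brown batten lies over the frame, and the gap is on the left in the top view (packing board around crop x 505–538, mould from 575). The four wooden packers stand around the tool pot, and the purple decoy at (360,95) is excluded.

```bash
cat >> h.py <<'E'
from scipy.spatial.transform import Rotation as Ro
def go(p,yaw,o=None):
    """units for move from current (or (pos,yaw) commanded) to TCP p; yaw(deg)= direction of tool y, mod 180, tool down"""
    if o is None:
        s=robot.get_obs(); q=np.array(s['position']); R=Ro.from_quat(s['tool_rot']).as_matrix()
        y0=np.degrees(np.arctan2(R[1,1],R[0,1]))
    else: q,y0=np.array(o[0]),o[1]
    a=np.radians(y0); ty=np.array([np.cos(a),np.sin(a),0]); tz=np.array([0,0,-1.]); tx=np.cross(ty,tz)
    d=np.array(p)-q; dy=(yaw-y0+90)%180-90
    print('shift',np.round([d@tx*10,d@ty*10,d@tz*10],3),'turn z',round(-dy/90,3),'from yaw',round(y0,1))
E
python3 - <<'E'
from h import *
import pickle
a,b=pickle.load(open('c0.pkl','rb'))
T=lambda X,Y,z: pt(b,220+X/4.8,125+Y/4.8,z)
S=lambda X,Y,z: pt(a,255+X/4,160+Y/4,z)
def ang(p,q): d=q-p; return round(np.degrees(np.arctan2(d[1],d[0])),1)
for n,t,s,e in [('P1',(361,214),(394,247),((318,211),(404,217))),('P2',(73,227),(659,316),((39,248),(109,206))),('P3',(135,424),(638,153),((103,394),(166,455))),('P4',(353,443),(455,80),((309,437),(397,449)))]:
    print(n,T(*t,.12).round(3),S(*s,.12).round(3),'wide axis',ang(T(*e[0],.12),T(*e[1],.12)))
print('batten',T(601,247,.093).round(3),S(196,187,.093).round(3),ang(T(462,265,.093),T(740,230,.093)), ang(S(75,167,.093),S(317,208,.093)))
L=T(534,277,.075);R=T(684,263,.075)
print('frame c',((L+R)/2).round(3),'ydir',ang(T(538,375,.075),T(530,180,.075)),ang(T(688,360,.075),T(680,165,.075)),'xdir rods',ang(T(740,350,.042),T(540,362,.042)),ang(T(735,187,.042),T(475,200,.042)))
print('mould top',T(570,190,.075).round(3),T(577,337,.075).round(3),'board',T(530,180,.075).round(3),T(538,375,.075).round(3))
D=pt(b,395,225,0);print('drop',D.round(3))
g=S(0,0,.075)
bc=(T(601,247,.093)+S(196,187,.093))/2
ba=ang(T(462,265,.093),T(740,230,.093))
go([bc[0],bc[1],.16],ba+90)
w=cam('wrist');print(np.round(w['extrinsics'],3).tolist(),np.round(w['intrinsics'],1).tolist())
E
```

```text
P1 [0.609 0.128 0.12 ] [0.615 0.133 0.12 ] wide axis -95.8
P2 [0.605 0.338 0.12 ] [0.611 0.342 0.12 ] wide axis -59.7
P3 [0.459 0.293 0.12 ] [0.47  0.299 0.12 ] wide axis -135.0
P4 [0.441 0.136 0.12 ] [0.445 0.139 0.12 ] wide axis -99.4
batten [ 0.585 -0.047  0.093] [ 0.595 -0.041  0.093] -84.3 96.6
frame c [ 0.571 -0.053  0.075] ydir 0.7 0.1 xdir rods 91.9 91.2
mould top [ 0.633 -0.026  0.075] [ 0.521 -0.028  0.075] board [0.642 0.004 0.075] [0.494 0.002 0.075]
drop [ 0.418 -0.227  0.   ]
shift [ 5.361 -3.739  0.727] turn z -0.832 from yaw -69.2
[[0.354, -0.935, -0.001, -0.625], [0.901, 0.342, -0.266, 0.031], [0.249, 0.093, 0.964, -0.39], [0.0, 0.0, 0.0, 1.0]] [[333.8, 0.0, 319.0], [0.0, 333.8, 196.8], [0.0, 0.0, 1.0]]
```

move_arm(
  moves="0.4 -0.28 0 0 0 0 1; 0.8 -0.56 0 0 0 0 1; 1 -0.7 0 0 0 0 1",
  squeeze=20,
)

```text
time: 0.45
position: [0.2916, -0.4794, 0.2329]
tool_rot: [0.983, 0.181, 0.0, -0.002]
ft_force: [0.3, -0.6, -0.2]
grip_width: 0.0873
grip_force: 0.0
```

move_arm(
  moves="0.4 -0.28 0 0 0 0 1; 0.8 -0.56 0 0 0 0 1; 1 -0.7 0 0 0 0 1",
)

```text
time: 0.75
position: [0.3601, -0.3785, 0.2332]
tool_rot: [0.983, 0.181, -0.0, -0.001]
ft_force: [-0.2, -1.0, 0.4]
grip_width: 0.0872
grip_force: 0.0
```

move_arm(
  moves="0.4 -0.28 0 0 0 0 1; 0.8 -0.56 0 0 0 0 1; 1 -0.7 0 0 0 0 1",
)

```text
time: 1.05
position: [0.4287, -0.278, 0.2333]
tool_rot: [0.983, 0.182, -0.0, -0.001]
ft_force: [0.5, -0.4, 0.2]
grip_width: 0.0872
grip_force: 0.0
```

move_arm(
  moves="0.4 -0.28 0 0 0 0 1; 0.8 -0.56 0 0 0 0 1; 1 -0.7 0 0 0 0 1",
)

```text
time: 1.35
position: [0.4976, -0.1773, 0.2334]
tool_rot: [0.983, 0.182, 0.0, -0.001]
ft_force: [0.2, -0.6, -0.3]
grip_width: 0.0872
grip_force: 0.0
```

move_arm(
  moves="0.4 -0.28 0 0 0 0 1; 0.8 -0.56 0 0 0 0 1; 1 -0.7 0 0 0 0 1",
)

```text
time: 1.65
position: [0.5665, -0.0764, 0.2334]
tool_rot: [0.983, 0.182, 0.0, -0.0]
ft_force: [-0.2, 0.2, 0.8]
grip_width: 0.0869
grip_force: 0.0
```

move_arm(
  moves="0.36 -0.24 0 0 0 -0.1 1; 0.36 -0.24 0 0 0 -0.19 1; 0.36 -0.24 0 0 0 -0.28 1; 0.36 -0.24 0 0 0 -0.37 1; 0.36 -0.24 0 0 0 -0.46 1; 0.36 -0.24 0 0 0 -0.55 1; 0.36 -0.24 0 0 0 -0.64 1; 0.36 -0.24 0 0 0 -0.73 1; 0.36 -0.24 0 0 0 -0.82 1; 0.36 -0.24 0 0 0 -0.83 1; 0.36 -0.24 0 0 0 -0.83 1",
)

```text
time: 2.75
position: [0.59, -0.0444, 0.2333]
tool_rot: [0.673, 0.739, -0.0, -0.0]
ft_force: [-0.5, -0.2, 0.2]
grip_width: 0.087
grip_force: 0.0
```

```bash
python3 - <<'E'
from h import *
import pickle
w=cam('wrist','w1'); pickle.dump(w,open('w1.pkl','wb'))
print({k:np.round(v,3).tolist() for k,v in robot.get_obs().items() if k in('time','q','position','ft_force')})
print(pix(w,[.59,-.044,.093]))
E
```

```text
{'time': 2.8, 'q': [-0.264, 0.483, 1.518, 0.0, 1.141, -0.357], 'position': [0.59, -0.044, 0.233], 'ft_force': [-0.402, -0.354, -0.232]}
[318.64837965 187.66155577]
```

View pics/w1.png

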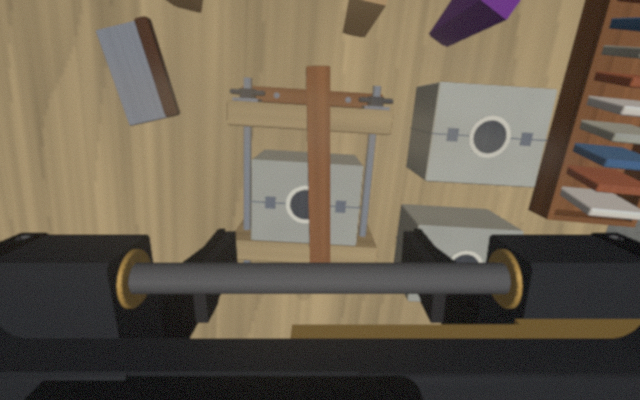

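The wrist view shows the batten running vertically at column 318 (rows 67–260), centred between the fingers, with the packing board at rows 102–130 and the gap above the mould at rows 131–160. I'll take the batten now.

```bash
python3 - <<'E'
from h import *
import pickle
w=pickle.load(open('w1.pkl','rb'))
print('cam',ray(w,320,200)[0].round(3),'batten end',pt(w,318,67,.093).round(3),'low',pt(w,318,255,.093).round(3))
print('board out',pt(w,311,102,.075).round(3),'in',pt(w,311,131,.075).round(3),'mould',pt(w,306,162,.075).round(3), 'mould foot edge',pt(w,306,151,.0).round(3))
go([.59,-.044,.090],5.7)
E
```

```text
cam [0.584 0.028 0.384] batten end [0.58  0.057 0.093] low [ 0.595 -0.11   0.093]
board out [0.576 0.029 0.075] in [0.579 0.004 0.075] mould [ 0.576 -0.025  0.075] mould foot edge [ 0.573 -0.025  0.   ]
shift [ 4.000e-03 -1.000e-03  1.434e+00] turn z -0.004 from yaw 5.4
```

move_arm(
  moves="0 0 0.45 0 0 0 1; 0 0 0.9 0 0 0 1; 0 0 1 0 0 0 1",
)

```text
time: 3.1
position: [0.5866, -0.0435, 0.1292]
tool_rot: [0.673, 0.74, -0.002, -0.004]
ft_force: [-0.5, 0.1, -0.7]
grip_width: 0.0869
grip_force: 0.0
```

move_arm(
  moves="0 0 0.2 0 0 0 1; 0 0 0.35 0 0 0 1; 0 0 0.43 0 0 0 1; 0 0 0.43 0 0 0 1; 0 0 0.43 0 0 0 0; 0 0 0.43 0 0 0 0; 0 0 0.43 0 0 0 0; 0 0 0.43 0 0 0 0; 0 0 0.43 0 0 0 0; 0 0 0.43 0 0 0 0",
  squeeze=20,
)

```text
time: 4.1
position: [0.5902, -0.0444, 0.0907]
tool_rot: [0.672, 0.74, 0.0, 0.0]
ft_force: [0.2, 0.2, 0.0]
grip_width: 0.0471
grip_force: 0.0
```

move_arm(
  moves="0 0 0 0 0 0 0; 0 0 0 0 0 0 0; 0 0 0 0 0 0 0; 0 0 0 0 0 0 0; 0 0 0 0 0 0 0; 0 0 0 0 0 0 0; 0 0 -0.2 0 0 0 0; 0 0 -0.5 0 0 0 0",
)

```text
time: 4.9
position: [0.5885, -0.044, 0.1391]
tool_rot: [0.672, 0.74, -0.001, -0.002]
ft_force: [0.7, -1.3, 0.0]
grip_width: 0.0196
grip_force: 20.0
```

```bash
python3 - <<'E'
from h import *
go([.418,-.227,.14],5.7)
E
```

```text
shift [-1.659 -1.872 -0.009] turn z -0.002 from yaw 5.5
```

move_arm(
  moves="-0.3 -0.33 0 0 0 0 0; -0.6 -0.67 0 0 0 0 0; -0.83 -0.94 0 0 0 0 0; -0.83 -0.94 0 0 0 0 0",
)

```text
time: 5.3
position: [0.5014, -0.138, 0.1404]
tool_rot: [0.674, 0.739, -0.001, -0.001]
ft_force: [0.0, -0.0, -0.8]
grip_width: 0.02
grip_force: 20.0
```

move_arm(
  moves="-0.3 -0.33 0 0 0 0 0; -0.6 -0.67 0 0 0 0 0; -0.83 -0.94 0 0 0 0 0; -0.83 -0.94 0 0 0 0 0; -0.83 -0.94 0.4 0 0 0 0; -0.83 -0.94 0.8 0 0 0 0; -0.83 -0.94 0.95 0 0 0 0; -0.83 -0.94 0.95 0 0 0 0",
)

```text
time: 6.1
position: [0.4188, -0.226, 0.0434]
tool_rot: [0.672, 0.74, 0.0, -0.002]
ft_force: [-1.1, -0.2, -0.6]
grip_width: 0.0197
grip_force: 20.0
```

move_arm(
  moves="0 0 0.15 0 0 0 0; 0 0 0.27 0 0 0 0; 0 0 0.29 0 0 0 0; 0 0 0.29 0 0 0 0; 0 0 0.29 0 0 0 1; 0 0 0.29 0 0 0 1; 0 0 0.29 0 0 0 1; 0 0 0.29 0 0 0 1; 0 0 -0.1 0 0 0 1; 0 0 -0.6 0 0 0 1; 0 0 -1 0 0 0 1",
)

```text
time: 7.2
position: [0.4188, -0.2276, 0.1472]
tool_rot: [0.673, 0.74, 0.0, -0.0]
ft_force: [1.6, -0.8, -0.5]
grip_width: 0.0675
grip_force: 0.0
```

```bash
python3 - <<'E'
from h import *
go([.55,-.03,.26],-88)
go([.60,-.01,.24],92)
E
```

```text
shift [ 1.842  1.494 -1.128] turn z -0.961 from yaw 5.5
shift [ 1.993  2.011 -0.928] turn z -0.961 from yaw 5.5
```

move_arm(
  moves="0 0 -0.45 0 0 0 1; 0.3 0.25 -0.8 0 0 0 1; 0.6 0.55 -1 0 0 0 1; 0.9 0.8 -1 0 0 0 1; 1 0.85 -1 0 0 0 1",
)

```text
time: 7.7
position: [0.4958, -0.1176, 0.2469]
tool_rot: [0.671, 0.741, 0.001, 0.001]
ft_force: [-0.3, -1.0, 0.1]
grip_width: 0.0865
grip_force: 0.0
```

move_arm(
  moves="0.3 0.25 0 0 0 0.09 1; 0.6 0.5 0 0 0 0.18 1; 0.9 0.8 0 0 0 0.27 1; 1 0.85 0 0 0 0.36 1; 1 0.85 0 0 0 0.45 1; 1 0.85 0 0 0 0.54 1; 1 0.85 0 0 0 0.63 1; 1 0.85 0 0 0 0.72 1; 1 0.85 0 0 0 0.81 1; 1 0.85 0 0 0 0.9 1; 1 0.85 0 0 0 0.99 1",
)

```text
time: 8.8
position: [0.5679, -0.0129, 0.2447]
tool_rot: [0.999, 0.053, -0.001, -0.0]
ft_force: [-0.2, -0.1, 0.5]
grip_width: 0.0872
grip_force: 0.0
```

move_arm(
  moves="0 0 0 0 0 0.05 1; 0 0 0 0 0 0.05 1; 0 0 0 0 0 0.05 1",
)

```text
time: 9.1
position: [0.5683, -0.0127, 0.245]
tool_rot: [1.0, 0.017, -0.001, -0.0]
ft_force: [-0.7, 0.3, -0.2]
grip_width: 0.0872
grip_force: 0.0
```

```bash
python3 - <<'E'
from h import *
import pickle
w=cam('wrist'); pickle.dump(w,open('w2.pkl','wb'))
cv2.imwrite('pics/w2.png',cv2.resize(w['image'][:260,140:500,::-1],None,fx=2.2,fy=2.2,interpolation=cv2.INTER_CUBIC))
print({k:np.round(v,3).tolist() for k,v in robot.get_obs().items() if k in('time','q','position','ft_force')})
E
```

```text
{'time': 9.15, 'q': [-0.218, 0.438, 1.562, -0.0, 1.142, 1.318], 'position': [0.569, -0.013, 0.245], 'ft_force': [0.247, 0.504, 0.233]}
```

View pics/w2.png

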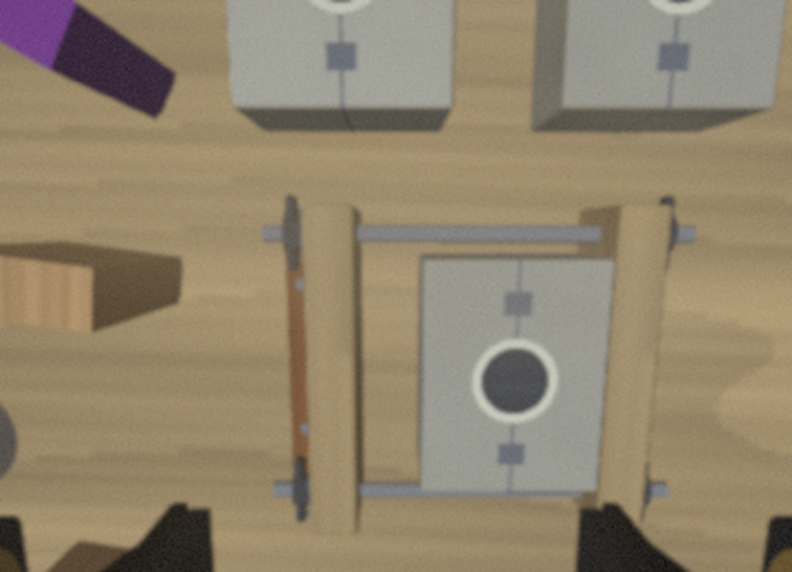

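The wrist view is clear: the packing board's inner top edge is at crop x≈357, the mould's front edge at ≈420 and its back against the heel at ≈613–600. That makes the gap roughly 28–29 mm. I'll refine it sub-pixel.

```bash
python3 - <<'E'
from h import *
import pickle
w=pickle.load(open('w2.pkl','rb')); g=cv2.cvtColor(w['image'],cv2.COLOR_RGB2LAB).astype(float)
f=2.2
def edge(X,Y,ch,r=5):
    u=(X+.5)/f-.5+140; v=(Y+.5)/f-.5; us=np.arange(u-r,u+r+.01,.25)
    prof=np.mean([cv2.remap(g[...,ch].astype(np.float32),us[None].astype(np.float32),np.full((1,len(us)),vv,np.float32),cv2.INTER_LINEAR)[0] for vv in (v-1,v,v+1)],0)
    d=np.abs(np.gradient(cv2.GaussianBlur(prof[None],(0,0),2)[0]));i=d.argmax(); return us[i],v
res={}
for n,X0,X1,ch in [('board',357,357,0),('mould',420,420,2),('heel',612,600,2)]:
    P=[]
    for Y in (270,300,330,360,390,420,450,470):
        X=X0+(X1-X0)*(Y-265)/225; u,v=edge(X,Y,ch); P.append(pt(w,u,v,.075)[:2])
    P=np.array(P); k=np.polyfit(P[:,0],P[:,1],1); res[n]=k
    print(n,'y@.57',round(np.polyval(k,.57),4),'yaw',round(np.degrees(np.arctan(k[0])),2),(P[:,1]-np.polyval(k,P[:,0])).round(4))
E=lambda n:pt(w,140+n[0]/f,n[1]/f,.075)
print('board ends in',E((355,206)).round(4),E((356,532)).round(4), 'mould x',E((517,258)).round(4),E((510,490)).round(4))
E
```

```text
board y@.57 0.0026 yaw 0.01 [ 0.0005  0.0003 -0.0003 -0.0008 -0.0011  0.0021 -0.0019  0.0012]
mould y@.57 -0.0235 yaw 2.42 [-0.0002 -0.0002  0.0003  0.      0.0003  0.0003  0.     -0.0005]
heel y@.57 -0.107 yaw 1.78 [-0.0002  0.0002  0.0003 -0.0001 -0.0002 -0.0001  0.0001  0.0001]
board ends in [0.6505 0.0059 0.075 ] [0.5037 0.0026 0.075 ] mould x [ 0.6316 -0.0634  0.075 ] [ 0.527  -0.0683  0.075 ]
```

```bash
python3 - <<'E'
from h import *
go([.443,.1375,.185],-9.4)
E
```

```text
shift [-1.203 -1.543  0.602] turn z -0.874 from yaw -88.0
```

move_arm(
  moves="-0.3 -0.38 0 0 0 0 1; -0.6 -0.77 0 0 0 0 1; -0.6 -0.77 0 0 0 0 1",
)

```text
time: 9.45
position: [0.5007, 0.0663, 0.2448]
tool_rot: [1.0, 0.019, -0.004, -0.001]
ft_force: [0.1, -0.6, -1.0]
grip_width: 0.0867
grip_force: 0.0
```

move_arm(
  moves="-0.3 -0.38 0 0 0 -0.09 1; -0.6 -0.77 0 0 0 -0.18 1; -0.6 -0.77 0 0 0 -0.27 1; -0.6 -0.77 0 0 0 -0.36 1; -0.6 -0.77 0 0 0 -0.45 1; -0.6 -0.77 0.1 0 0 -0.54 1; -0.6 -0.77 0.3 0 0 -0.63 1; -0.6 -0.77 0.5 0 0 -0.72 1; -0.6 -0.77 0.6 0 0 -0.81 1; -0.6 -0.77 0.6 0 0 -0.87 1; -0.6 -0.77 0.6 0 0 -0.87 1",
)

```text
time: 10.55
position: [0.4443, 0.1373, 0.1852]
tool_rot: [0.765, 0.644, -0.0, -0.0]
ft_force: [-0.3, -0.5, -0.2]
grip_width: 0.087
grip_force: 0.0
```

```bash
python3 - <<'E'
from h import *
import pickle
w=cam('wrist','w3'); pickle.dump(w,open('w3.pkl','wb'))
print(pix(w,[.443,.1375,.12]))
go([.443,.1375,.092],-9.4)
E
```

```text
[316.40187449 214.86613228]
shift [-0.002 -0.015  0.935] turn z -0.006 from yaw -9.9
```

View pics/w3.png

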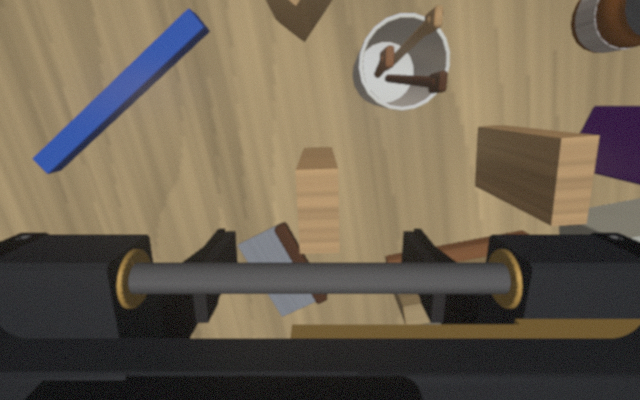

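P4's top face sits between the fingers at columns 297–339, rows 168–252. It is aligned with the tool and about 28 mm thick. I'll grip it.

move_arm(
  moves="0.04 0 0.4 0 0 0 1; 0.04 0 0.8 0 0 0 0.6; 0.04 0 0.94 0 0 0 0.3; 0.04 0 0.94 0 0 0 0; 0.04 0 0.94 0 0 0 0; 0.04 0 0.94 0 0 0 0; 0.04 0 0.94 0 0 0 0; 0.04 0 0.94 0 0 0 0; 0.04 0 0.94 0 0 0 0; 0.04 0 0.94 0 0 0 0; 0.04 0 0.94 0 0 0 0",
  squeeze=35,
)

```text
time: 11.7
position: [0.4449, 0.1417, 0.092]
tool_rot: [0.765, 0.644, 0.0, 0.0]
ft_force: [0.6, 0.1, 5.1]
grip_width: 0.0275
grip_force: 34.7
```

move_arm(
  moves="0 0 0 0 0 0 0; 0 0 0 0 0 0 0; 0 0 0 0 0 0 0",
)

```text
time: 12.0
position: [0.4449, 0.1417, 0.092]
tool_rot: [0.765, 0.644, 0.0, 0.0]
ft_force: [-1.4, -0.2, 5.1]
grip_width: 0.0274
grip_force: 34.7
```

move_arm(
  moves="0 0 -0.3 0 0 0 0; 0 0 -0.7 0 0 0 0; 0 0 -1 0 0 0 0; 0 0 -1 0 0 0 0",
)

```text
time: 12.4
position: [0.4473, 0.1419, 0.1948]
tool_rot: [0.765, 0.644, 0.003, 0.002]
ft_force: [0.1, -0.1, 0.0]
grip_width: 0.0278
grip_force: 34.7
```

```bash
python3 - <<'E'
from h import *
go([.578,-.0102,.192],-88.1)
s=robot.get_obs();print(s['grip_width'],s['ft_force'])
E
```

```text
shift [-1.276  1.547  0.028] turn z 0.87 from yaw -9.8
0.027750526507818146 [ 0.13789508 -0.0859447   0.00082649]
```

move_arm(
  moves="-0.25 0.3 0 0 0 0 0; -0.5 0.6 0 0 0 0 0; -0.63 0.77 0 0 0 0 0",
)

```text
time: 12.7
position: [0.5113, 0.0646, 0.1905]
tool_rot: [0.765, 0.643, -0.0, 0.0]
ft_force: [0.8, 0.7, -1.4]
grip_width: 0.0278
grip_force: 34.7
```

move_arm(
  moves="-0.25 0.3 0 0 0 0.09 0; -0.5 0.6 0 0 0 0.18 0; -0.64 0.78 0 0 0 0.27 0; -0.64 0.78 0 0 0 0.36 0; -0.64 0.78 0 0 0 0.45 0; -0.64 0.78 0 0 0 0.54 0; -0.64 0.78 0 0 0 0.63 0; -0.64 0.78 0 0 0 0.72 0; -0.64 0.78 0 0 0 0.81 0; -0.64 0.78 0 0 0 0.87 0; -0.64 0.78 0 0 0 0.87 0; -0.64 0.78 0 0 0 0.87 0",
)

```text
time: 13.9
position: [0.575, -0.0096, 0.1905]
tool_rot: [1.0, 0.017, -0.001, -0.0]
ft_force: [0.3, 0.3, -1.4]
grip_width: 0.0277
grip_force: 34.7
```

```bash
python3 - <<'E'
from h import *
import pickle
w=cam('wrist'); pickle.dump(w,open('w4.pkl','wb'))
cv2.imwrite('pics/w4.png',cv2.resize(w['image'][20:280,180:460,::-1],None,fx=2.2,fy=2.2,interpolation=cv2.INTER_CUBIC))
go([.578,-.0102,.192],-88.1)
for y in (.0035,-.0245): print(pix(w,[.578,y,.075]))
for y in (.0035,-.0245): print('foot',pix(w,[.608,y,.1]))
E
```

```text
shift [ 0.028  0.006 -0.013] turn z 0.001 from yaw -88.0
[302.93504559 192.06182303]
[336.84844992 193.17707081]
foot [302.23101709 161.00372428]
foot [340.62078307 162.30066089]
```

View pics/w4.png

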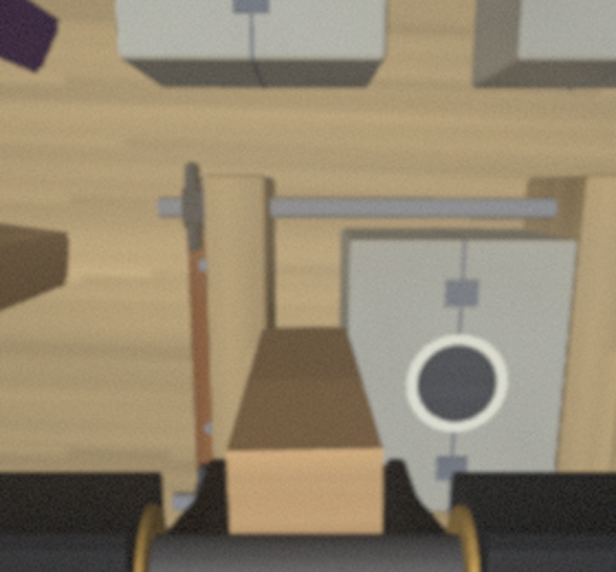

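The held packer's foot is at crop x 265–345, row 327, right over the gap. The board's inner edge is at x≈267 and the mould's top edge at x≈350. A numeric profile will give the centring.

```bash
python3 - <<'E'
from h import *
import pickle
w=pickle.load(open('w4.pkl','rb')); im=w['image'].astype(float)
for v in (140,150,160): 
    p=im[v-3:v+4,295:347].mean(0).mean(1).round().astype(int); print(v,' '.join(map(str,p)))
p=im[172:179,285:352].mean(0).mean(1).round().astype(int); print('foot 175 from285',' '.join(map(str,p)))
E
```

```text
140 144 144 144 140 132 116 100 92 94 107 131 149 155 155 155 154 155 155 155 155 157 155 155 156 156 155 156 156 156 156 156 156 156 156 157 156 155 157 154 141 128 121 124 138 152 163 163 163 163 163 163 163
150 145 143 143 142 131 116 99 87 88 103 131 150 155 157 155 157 157 158 157 157 157 156 157 157 156 158 157 157 158 157 157 157 157 156 158 157 158 158 153 140 126 118 124 139 155 163 165 165 165 165 164 164
160 144 143 142 140 133 117 97 82 79 96 125 149 156 156 154 157 155 156 156 155 155 155 155 155 156 156 156 156 157 156 155 157 156 157 156 155 156 155 149 135 122 117 123 143 159 166 166 166 166 167 165 166
foot 175 from285 153 152 151 150 151 148 149 147 145 143 140 134 115 99 88 87 86 86 85 85 86 87 86 86 86 87 84 86 87 85 86 86 86 87 87 86 86 86 87 86 86 86 87 85 87 87 87 87 87 86 88 87 92 109 133 152 163 165 165 164 165 164 165 165 164 166 163
```

```bash
python3 - <<'E'
from h import *
import pickle
w=pickle.load(open('w4.pkl','rb'))
for v,a,b,c,d in ((140,300,304.7,334.6,338.2),(150,300,304.6,334.3,338.1),(160,300.2,304.7,334,337.8)):
    A,B=pt(w,a,v,.075),pt(w,b,v,0); C,D=pt(w,c,v,0),pt(w,d,v,.075)
    print('top gap',(A-D)[1].round(4),'mid',((A+D)/2).round(4),'foot gap',(B-C)[1].round(4),'mid',((B+C)/2).round(4))
# packer foot ~z .1+.003, edges at row 175
print('packer',pt(w,297.3,175,.115).round(4),pt(w,338.6,175,.115).round(4), pt(w,300.5,169,.100).round(4),pt(w,336.8,169,.100).round(4))
print(robot.get_obs()['position'])
E
```

```text
top gap 0.0302 mid [ 0.621  -0.0084  0.075 ] foot gap 0.0303 mid [ 0.6132 -0.0092  0.    ]
top gap 0.0303 mid [ 0.6131 -0.0086  0.075 ] foot gap 0.0303 mid [ 0.6031 -0.0094  0.    ]
top gap 0.0302 mid [ 0.6051 -0.0088  0.075 ] foot gap 0.0302 mid [ 0.5928 -0.0096  0.    ]
packer [0.6007 0.006  0.115 ] [ 0.6016 -0.0225  0.115 ] [0.602  0.0046 0.1   ] [ 0.603 -0.022  0.1  ]
[ 0.57523033 -0.00968734  0.19069471]
```

Gap measures 30.2 mm against the 28 mm packer, centred within 0.5 mm. I'll lower it gently and watch the force.

move_arm(
  moves="0.03 0.01 0.1 0 0 0 0; 0.03 0.01 0.2 0 0 0 0; 0.03 0.01 0.24 0 0 0 0; 0.03 0.01 0.28 0 0 0 0; 0.03 0.01 0.32 0 0 0 0; 0.03 0.01 0.35 0 0 0 0; 0.03 0.01 0.35 0 0 0 0",
)

```text
time: 14.65
position: [0.5786, -0.0105, 0.1561]
tool_rot: [1.0, 0.016, -0.0, -0.0]
ft_force: [-1.2, 0.3, -1.7]
grip_width: 0.0277
grip_force: 34.7
```

move_arm(
  moves="0 0 0.1 0 0 0 0; 0 0 0.2 0 0 0 0; 0 0 0.3 0 0 0 0; 0 0 0.4 0 0 0 0; 0 0 0.5 0 0 0 0; 0 0 0.57 0 0 0 0; 0 0 0.6 0 0 0 0; 0 0 0.6 0 0 0 0",
)

```text
time: 15.45
position: [0.5781, -0.0105, 0.0956]
tool_rot: [1.0, 0.016, -0.001, -0.0]
ft_force: [0.0, 4.8, -4.8]
grip_width: 0.0277
grip_force: 34.7
```

move_arm(
  moves="0 -0.005 0.02 0 0 0 0; 0 -0.005 0.03 0 0 0 0; 0 -0.005 0.04 0 0 0 0; 0 -0.005 0.04 0 0 0 0",
)

```text
time: 15.85
position: [0.579, -0.0104, 0.0928]
tool_rot: [1.0, 0.016, 0.0, 0.0]
ft_force: [-0.5, 4.8, -0.9]
grip_width: 0.0279
grip_force: 34.7
```

move_arm(
  moves="0 -0.01 0.01 0 0 0 0; 0 -0.01 0.01 0 0 0 0; 0 -0.01 0.01 0 0 0 0",
)

```text
time: 16.15
position: [0.5794, -0.0101, 0.092]
tool_rot: [1.0, 0.017, 0.001, 0.001]
ft_force: [-0.1, -0.1, 2.5]
grip_width: 0.0279
grip_force: 34.7
```

move_arm(
  moves="0 -0.005 0 0 0 0 0; 0 -0.01 0 0 0 0 0; 0 -0.01 0 0 0 0 0",
)

```text
time: 16.45
position: [0.5795, -0.0094, 0.092]
tool_rot: [1.0, 0.017, 0.001, 0.001]
ft_force: [-0.1, -2.0, 4.2]
grip_width: 0.0275
grip_force: 34.7
```

It touches both sides within about 1.5 mm and rests on the bench, so the 28 mm packer is the right one. I'll release it and check.

move_arm(
  moves="0 0.006 0 0 0 0 0; 0 0.006 0 0 0 0 1; 0 0.006 0 0 0 0 1; 0 0.006 0 0 0 0 1; 0 0.006 0 0 0 0 1; 0 0.006 0 0 0 0 1; 0 0.006 -0.1 0 0 0 1; 0 0.006 -0.4 0 0 0 1; 0 0.006 -0.8 0 0 0 1; 0 0.006 -1 0 0 0 1; 0 0.006 -1 0 0 0 1",
)

```text
time: 17.55
position: [0.5813, -0.0093, 0.1958]
tool_rot: [1.0, 0.017, 0.004, 0.001]
ft_force: [0.5, 0.7, -1.2]
grip_width: 0.0868
grip_force: 0.0
```

move_arm(
  moves="0.2 0 -0.3 0 0 0 1; -0.3 0 -0.6 0 0 0 1; -0.7 0 -0.8 0 0 0 1; -1 0 -0.8 0 0 0 1; -1 0 -0.8 0 0 0 1",
)

```text
time: 18.05
position: [0.4734, -0.0112, 0.2712]
tool_rot: [1.0, 0.016, -0.003, -0.001]
ft_force: [-0.5, 0.5, 0.4]
grip_width: 0.0873
grip_force: 0.0
```

```bash
python3 - <<'E'
from h import *
import pickle
w=cam('wrist');b=cam('top'); pickle.dump((w,b),open('c5.pkl','wb'))
A=cv2.resize(w['image'][:260,140:500,::-1],(554,400)); B=cv2.resize(b['image'][120:260,220:420,::-1],(286,200),interpolation=cv2.INTER_CUBIC)
o=np.zeros((600,554,3),np.uint8);o[:400]=A;o[400:,:286]=B
a=cam('scene'); o[400:,286:]=cv2.resize(a['image'][150:300,240:441,::-1],(268,200),interpolation=cv2.INTER_CUBIC)
cv2.imwrite('pics/c5.png',o); print(robot.get_obs()['position'],robot.get_obs()['time'])
E
```

```text
[ 0.4793555  -0.01235034  0.271348  ] 18.2
```

View pics/c5.png

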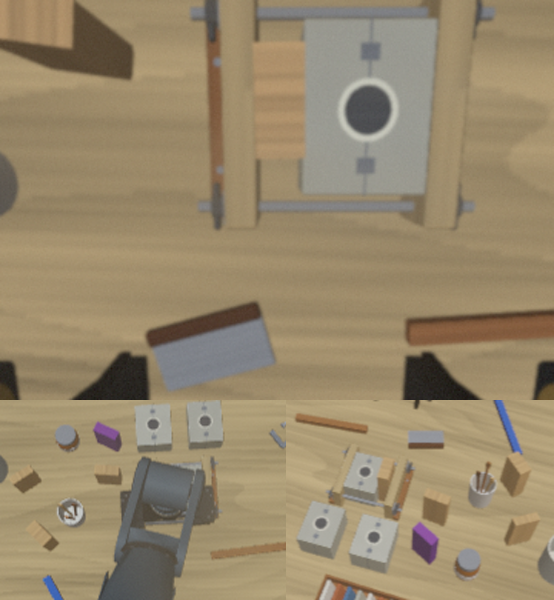

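The packer stands in the gap beside the mould (picture x 254–305, rows 42–158). The batten lies on the bench clear of the frame, and the other packers and moulds are undisturbed. One quick check of the midway position, then hand in.

```bash
python3 - <<'E'
from h import *
import pickle
w,b=pickle.load(open('c5.pkl','rb')); f=554/360
E=lambda X,Y,z: pt(w,140+X/f,Y/f,z).round(4)
print('packer',E(279,42,.12),E(279,158,.12),'mould',E(303,19,.075),E(303,193,.075),'rods',E(280,14,.042),E(280,207,.042))
print('packer sides',E(254,50,.12),E(254,150,.12),E(305,50,.12),E(305,150,.12))
E
```

```text
packer [ 0.607 -0.009  0.12 ] [ 0.5475 -0.011   0.12  ] mould [ 0.6291 -0.0231  0.075 ] [ 0.5257 -0.0279  0.075 ] rods [ 0.6393 -0.0091  0.042 ] [ 0.5131 -0.0134  0.042 ]
packer sides [0.6027 0.0043 0.12  ] [0.5514 0.0032 0.12  ] [ 0.6036 -0.023   0.12  ] [ 0.5523 -0.0255  0.12  ]
```

Packer centre is at x = 0.577, against 0.576–0.577 for the middle of the frame, and it stands square.

```bash
python3 -c "
from rig import robot
print(robot.hand_in())"
```

```text
the job is handed in; nothing more can be done
None
```

I handed the job in at about 18 s: the batten is on the bench clear of the frame, and the 28 mm packer stands in the gap, down on the bench, square and midway. I didn't try the 32 mm packer, because the gap measured about 30 mm and the 28 mm touched both sides within about 1.5 mm. The other packers and the moulds were not touched.

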